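# Lid the paint tins and wind them under the keeper bar

## Robot

A 6-joint arm with a two-finger parallel gripper is mounted at the origin on the work surface. World frame = base frame: x ahead of the robot, y to its left, z up, the work surface at z = 0. Lengths are in mm, angles in rad, forces in N, time in s.
With the tool pointing down it reaches from about 350 to 975 mm from the base axis. Payload 7.1 kg.
Tool frame: the origin (TCP) lies between the finger pads; the fingertips stand 17 mm ahead of it and the grasp point (between the pads) lies 2 mm behind it; z points along the fingers, y is the line along which they close (so a half turn about z gives the same grasp; the last joint's range is limited). The gripper opens to 88 mm and grips with 3 to 60 N. Pads are 20 mm wide; open, the fingers measure 115 mm over their backs; the gripper's body (75 mm by 178 mm) begins 61 mm behind the grasp point.
Start: joints at [1.131, 0.423, 1.63, -0, 1.089, -0.019], TCP at [255.274, 570.473, 239.675] pointing down, gripper open.
Joint ranges: [-3, 3], [-0.9, 2.11], [0.09, 2.58], [-1.31, 4.45], [0.11, 2.69], [-2.54, 2.54]. Speed limits (rad/s): [2.39, 2.39, 3.01, 3.14, 3.14, 3.14].

## Interface

Orientations are given as a rotation vector (axis times angle).
In Python, from workcell import ctrl, workorder, get_image, get_obs gives the robot as it stands (ctrl), with the cameras as plain functions, the readings as plain functions and the job (workorder).
- The arm moves only by the shell command python3 jog.py 'ROWS' [OPENING]. ROWS is a JSON list of rows, 1 to 5 of them, each of 6 numbers: dx, dy, dz in mm, then a rotation vector rx, ry, rz in rad; each row shifts and turns the commanded pose from where the row before left it, along the tool's axes as they then stand; what a row does not reach is not made up. A row lasts 1/12 s, in which the tool goes at most 41.7 mm and 0.125 rad, less where a joint would pass 70% of its speed; a pose out of reach is approached as far as the arm can. OPENING is the finger opening in mm, set as the command begins (- or left out keeps the last). The fingers move at their own pace and stop on an object; the grip force is fixed at half the most. Time passes only in rows, so rows that do not move let the fingers close. It prints the time, the measured TCP pose, the force, the opening and the grip force at its end.
- get_obs(): the state, without advancing time (a new reading comes with each control period).
- get_image(name): name is "side" or "top"; returns a dict with "img" (480x640x3 uint8, red, green, blue), "fx", "fy", "cx", "cy" (pixels), "R" (3x3) and "t" (3): a world point X has camera coordinates R X + t. Camera axes: x right, y down, z forward; pixel columns grow to the right and rows downward; lengths in mm; the calibration is good to about 2 mm. A picture is of the moment at which its call begins. There is no depth.
- workorder.close_job(): hands the job in; it is judged then, once.
The state is a dict: "t": time; "qpos": joint angles; "qvel": joint speeds; "joint_torque": joint torques, N m; "ee_pos": TCP position; "orientation": TCP orientation; "ft_force": force on the tool from outside, world axes, zero at the start; "moment": the same for the moment, N m; "width": finger opening in mm; "grasp_force": force on a finger pad.
Only numpy, scipy, OpenCV 4.12 (cv2) and the standard library are available. Lean on these libraries where they do the work, as an engineer would, in place of code of your own. Each camera call takes 0.05 s, during which the arm holds its last target. There are 200 camera calls.

## Task

Wind the tray of the storage stage all the way out from under its keeper bar by turning the feed knob that rides on it, then stand every black paint tin on the tray upright, each with a lid of its own seated level and flush on its rim. Then wind the tray all the way back under the bar with the knob, the tins still standing and lidded. Move the tray only by its knob, do not push it (one lid may be left over), and leave the other things on the bench where they are.

Things in the scene. Friction and masses are not known exactly. Their poses are not given: they have to be found in the camera images.
- stage: Storage stage fixed to the bench: base with rails and a level keeper bar (36 mm in x, 400 mm in y, underside 127 mm, top 145 mm above the bench) on posts at y = +-182 mm, 16 mm thick. Origin on the bench below the middle of the bar. Its x axis points away from the robot (yaw within 0.12 of 0); the tray slides along -x, towards the robot, as it is wound out.
- carriage (a joint): Travel of the carriage with tray and knob along the stage's -x, in m: 0 = fully home (row of tins under the bar, at a stop), 0.08 = fully out (at a stop). Starts between 0 and 0.012. It moves 20 mm for each radian of the feed knob and only in step with it; it stays where it is left.
- feed_knob (a joint): Angle of the feed knob in rad, 0 = home to 4.0 = fully out, positive CLOCKWISE seen from above (clockwise winds the tray out towards the robot). carriage = 0.02 x feed_knob. Takes about 0.3 N m to turn; several grasps are needed. At 0 its bar lies along the stage's x axis.
- knob_grip (a point): Grip point of the feed knob, on its upright axis, 64 mm above the bench. The knob is a black bar 48 mm long (its own x), 16 mm thick (its own y), from 42 to 76 mm above the bench, on a 48 mm disc. It stands on the tray's apron 110 mm in front (stage -x) of the middle of the row and travels with the tray; the point's yaw turns with it.
- tray: Sliding aluminium tray with the apron that bears the knob; origin at bench level under the middle of the row; axes as the stage. Does not include the knob.
- tray_mid (a point): Middle of the tray's floor, 30 mm above the bench; axes as the stage. The floor inside its rim is 94 mm (x) by 314 mm (y), the rim 6 mm high: room for three tins side by side along y, for example at y = -95, 0 and +95 mm.
- tin1: Open black paint tin (round cup), 56 mm outside diameter, 50 mm high, 4 mm wall, about 0.12 kg. Origin at the centre of its underside. May be absent.
- tin2: Open black paint tin (round cup), 56 mm outside diameter, 50 mm high, 4 mm wall, about 0.12 kg. Origin at the centre of its underside. May be absent.
- tin3: Open black paint tin (round cup), 56 mm outside diameter, 50 mm high, 4 mm wall, about 0.12 kg. Origin at the centre of its underside. May be absent.
- lid1: Loose dark steel lid: disc 66 mm across, 5 mm thick; below it a spigot 42 mm across, 5 mm deep, that goes into a tin's 48 mm mouth; on top a round black grip 20 mm across, 28 mm high. Origin at the centre of the spigot's underside; disc top 10 mm, grip top 38 mm above it. Seated, its origin is 45 mm above the tin's. Any lid fits any tin; one may be spare.
- lid2: Loose dark steel lid: disc 66 mm across, 5 mm thick; below it a spigot 42 mm across, 5 mm deep, that goes into a tin's 48 mm mouth; on top a round black grip 20 mm across, 28 mm high. Origin at the centre of the spigot's underside; disc top 10 mm, grip top 38 mm above it. Seated, its origin is 45 mm above the tin's. Any lid fits any tin; one may be spare.
- lid3: Loose dark steel lid: disc 66 mm across, 5 mm thick; below it a spigot 42 mm across, 5 mm deep, that goes into a tin's 48 mm mouth; on top a round black grip 20 mm across, 28 mm high. Origin at the centre of the spigot's underside; disc top 10 mm, grip top 38 mm above it. Seated, its origin is 45 mm above the tin's. Any lid fits any tin; one may be spare.
- tape: Bystander: roll of paper tape, 60 mm diameter, 18 mm high, lying flat.
- glue: Bystander: white glue bottle, 44 mm diameter, 100 mm high.
- jar: Bystander: amber jar, 56 mm diameter, 60 mm high.
- sandblock: Bystander: cork sanding block, 75 x 35 x 25 mm.
- spatula: Bystander: spatula lying on the bench.

How it is judged (in metres and radians):
On the way, in this order (a step that is already met when the one before it is completed fails the run):
1. the tray has been wound fully out from under the bar (value of joint carriage above 0.075 m), for 0.2 s.
2. with the tray out, every tin stands on the tray with a lid seated on it (x of tin1 in the frame of tray_mid between -0.024 and 0.024 m and y of tin1 in the frame of tray_mid between -0.136 and 0.136 m and z of tin1 in the frame of tray_mid between -0.004 and 0.004 m and angle between each of tin1, tin2, tin3's own z axis and vertical below 0.08 rad and ((z of lid1 in the frame of tin1 between 0.041 and 0.048 m and horizontal distance between lid1 and tin1 below 0.006 m and angle between the z axis of lid1 and the z axis of tin1, either way round below 0.05 rad and angle between lid1's own z axis and vertical below 0.1 rad) or (z of lid2 in the frame of tin1 between 0.041 and 0.048 m and horizontal distance between lid2 and tin1 below 0.006 m and angle between the z axis of lid2 and the z axis of tin1, either way round below 0.05 rad and angle between lid2's own z axis and vertical below 0.1 rad) or (z of lid3 in the frame of tin1 between 0.041 and 0.048 m and horizontal distance between lid3 and tin1 below 0.006 m and angle between the z axis of lid3 and the z axis of tin1, either way round below 0.05 rad and angle between lid3's own z axis and vertical below 0.1 rad)) and x of tin2 in the frame of tray_mid between -0.024 and 0.024 m and y of tin2 in the frame of tray_mid between -0.136 and 0.136 m and z of tin2 in the frame of tray_mid between -0.004 and 0.004 m and ((z of lid1 in the frame of tin2 between 0.041 and 0.048 m and horizontal distance between lid1 and tin2 below 0.006 m and angle between the z axis of lid1 and the z axis of tin2, either way round below 0.05 rad and angle between lid1's own z axis and vertical below 0.1 rad) or (z of lid2 in the frame of tin2 between 0.041 and 0.048 m and horizontal distance between lid2 and tin2 below 0.006 m and angle between the z axis of lid2 and the z axis of tin2, either way round below 0.05 rad and angle between lid2's own z axis and vertical below 0.1 rad) or (z of lid3 in the frame of tin2 between 0.041 and 0.048 m and horizontal distance between lid3 and tin2 below 0.006 m and angle between the z axis of lid3 and the z axis of tin2, either way round below 0.05 rad and angle between lid3's own z axis and vertical below 0.1 rad)) and x of tin3 in the frame of tray_mid between -0.024 and 0.024 m and y of tin3 in the frame of tray_mid between -0.136 and 0.136 m and z of tin3 in the frame of tray_mid between -0.004 and 0.004 m and ((z of lid1 in the frame of tin3 between 0.041 and 0.048 m and horizontal distance between lid1 and tin3 below 0.006 m and angle between the z axis of lid1 and the z axis of tin3, either way round below 0.05 rad and angle between lid1's own z axis and vertical below 0.1 rad) or (z of lid2 in the frame of tin3 between 0.041 and 0.048 m and horizontal distance between lid2 and tin3 below 0.006 m and angle between the z axis of lid2 and the z axis of tin3, either way round below 0.05 rad and angle between lid2's own z axis and vertical below 0.1 rad) or (z of lid3 in the frame of tin3 between 0.041 and 0.048 m and horizontal distance between lid3 and tin3 below 0.006 m and angle between the z axis of lid3 and the z axis of tin3, either way round below 0.05 rad and angle between lid3's own z axis and vertical below 0.1 rad)) and value of joint carriage above 0.06 m), for 0.2 s.
At the end, for the whole second after the job is handed in: The tray is home (within 5 mm of its stop) with every tin standing upright on the tray floor inside its rim, each with a lid seated on it (centred within 6 mm, spigot in the mouth, level to 0.05 rad), everything at rest (x of tin1 in the frame of tray_mid between -0.024 and 0.024 m and y of tin1 in the frame of tray_mid between -0.136 and 0.136 m and z of tin1 in the frame of tray_mid between -0.004 and 0.004 m and angle between each of tin1, tin2, tin3's own z axis and vertical below 0.08 rad and ((z of lid1 in the frame of tin1 between 0.041 and 0.048 m and horizontal distance between lid1 and tin1 below 0.006 m and angle between the z axis of lid1 and the z axis of tin1, either way round below 0.05 rad and angle between lid1's own z axis and vertical below 0.1 rad) or (z of lid2 in the frame of tin1 between 0.041 and 0.048 m and horizontal distance between lid2 and tin1 below 0.006 m and angle between the z axis of lid2 and the z axis of tin1, either way round below 0.05 rad and angle between lid2's own z axis and vertical below 0.1 rad) or (z of lid3 in the frame of tin1 between 0.041 and 0.048 m and horizontal distance between lid3 and tin1 below 0.006 m and angle between the z axis of lid3 and the z axis of tin1, either way round below 0.05 rad and angle between lid3's own z axis and vertical below 0.1 rad)) and x of tin2 in the frame of tray_mid between -0.024 and 0.024 m and y of tin2 in the frame of tray_mid between -0.136 and 0.136 m and z of tin2 in the frame of tray_mid between -0.004 and 0.004 m and ((z of lid1 in the frame of tin2 between 0.041 and 0.048 m and horizontal distance between lid1 and tin2 below 0.006 m and angle between the z axis of lid1 and the z axis of tin2, either way round below 0.05 rad and angle between lid1's own z axis and vertical below 0.1 rad) or (z of lid2 in the frame of tin2 between 0.041 and 0.048 m and horizontal distance between lid2 and tin2 below 0.006 m and angle between the z axis of lid2 and the z axis of tin2, either way round below 0.05 rad and angle between lid2's own z axis and vertical below 0.1 rad) or (z of lid3 in the frame of tin2 between 0.041 and 0.048 m and horizontal distance between lid3 and tin2 below 0.006 m and angle between the z axis of lid3 and the z axis of tin2, either way round below 0.05 rad and angle between lid3's own z axis and vertical below 0.1 rad)) and x of tin3 in the frame of tray_mid between -0.024 and 0.024 m and y of tin3 in the frame of tray_mid between -0.136 and 0.136 m and z of tin3 in the frame of tray_mid between -0.004 and 0.004 m and ((z of lid1 in the frame of tin3 between 0.041 and 0.048 m and horizontal distance between lid1 and tin3 below 0.006 m and angle between the z axis of lid1 and the z axis of tin3, either way round below 0.05 rad and angle between lid1's own z axis and vertical below 0.1 rad) or (z of lid2 in the frame of tin3 between 0.041 and 0.048 m and horizontal distance between lid2 and tin3 below 0.006 m and angle between the z axis of lid2 and the z axis of tin3, either way round below 0.05 rad and angle between lid2's own z axis and vertical below 0.1 rad) or (z of lid3 in the frame of tin3 between 0.041 and 0.048 m and horizontal distance between lid3 and tin3 below 0.006 m and angle between the z axis of lid3 and the z axis of tin3, either way round below 0.05 rad and angle between lid3's own z axis and vertical below 0.1 rad)) and value of joint carriage below 0.005 m and linear speed of each of tin1, tin2, tin3, lid1, lid2, lid3 below 0.02 m/s); the robot touches nothing.
It fails at once if the robot pushes the tray itself with more than 12 N (it is moved by its knob) (contact force between any of the fingers, the arm and tray above 12 N).
It fails at once if a bystander is moved more than 40 mm (distance of any of tape, glue, jar, sandblock, spatula from where it was at the start of the episode above 0.04 m).
Of tin1, tin2, tin3 only 2 to 3 are there at a start; the rules pass over those that are not, and their reading is None.
At some moment in a run one of lid1, lid2, lid3 may be knocked a few centimetres aside while the robot is not near it.
Once in a run the grip may slacken for a moment while it holds something.
It also fails if it takes over 210 s, if anything falls off the work surface, if the arm or the gripper's body presses on something with over 40 N, if the wrist force passes 120 N, or if a joint passes its speed limit or range.

## Working session

There is one attempt and no reset: what is moved stays moved. The work goes in short steps, Python scripts to look and compute and a shell command to move; the robot and the scene stay as the last step left them, time stands still between calls to the robot, and variables do not carry over. Pictures are saved under pics/ and viewed, at most 14 in all, crops included, and the job is handed in when it is done.

```bash
ls; mkdir -p pics
cat > h.py <<'E'
from workcell import ctrl, workorder, get_image, get_obs
import numpy as np, cv2
from scipy.spatial.transform import Rotation as Ro
def shot(n,f):
    d=get_image(n); cv2.imwrite('pics/'+f+'.png',cv2.cvtColor(d['img'],cv2.COLOR_RGB2BGR)); np.save('pics/'+f+'.npy',d,allow_pickle=True); return d
def load(f): return np.load('pics/'+f+'.npy',allow_pickle=True).item()
def ray(d,u,v,z):
    R=np.array(d['R']);t=np.array(d['t']).ravel();C=-R.T@t
    r=R.T@np.array([(u-d['cx'])/d['fx'],(v-d['cy'])/d['fy'],1]); return C+r*(z-C[2])/r[2]
def proj(d,X):
    c=np.array(d['R'])@np.array(X)+np.array(d['t']).ravel(); return np.array([d['fx']*c[0]/c[2]+d['cx'],d['fy']*c[1]/c[2]+d['cy']])
def rel(x,y,z,yaw=None):
    o=get_obs(); R=Ro.from_rotvec(o['orientation']); 
    return np.round(R.inv().apply(np.array([x,y,z])-o['ee_pos']),1)
E
python3 - <<'E'
from h import *
for n in('top','side'):
    d=shot(n,n+'0'); C=-np.array(d['R']).T@np.array(d['t']).ravel(); print(n,C,d['fx'],np.round(d['R'],2).tolist())
o=get_obs(); print(o); print(Ro.from_rotvec(o['orientation']).as_matrix().round(3))
E
```

```text
jog.py
pics
workcell.py
top [ 360.12262021   92.16029504 1592.33948047] 602.4234120089578 [[-0.01, -1.0, -0.0], [-1.0, 0.01, -0.09], [0.09, 0.0, -1.0]]
side [1296.84208284  815.85323307  946.74628263] 605.8876043702365 [[-0.68, 0.74, 0.02], [0.45, 0.44, -0.78], [-0.58, -0.52, -0.63]]
{'t': 0.1, 'qpos': array([ 1.13095281e+00,  4.23757099e-01,  1.63061039e+00, -9.98061190e-06,
        1.08862515e+00, -1.90173258e-02]), 'qvel': array([-0.00124668, -0.00130135, -0.00103966, -0.00049615,  0.00048516,
        0.0004665 ]), 'joint_torque': array([-6.48932905e-05, -5.45615888e+01, -2.74325860e+01,  6.45639212e-02,
        1.87340355e-02, -3.78869015e-05]), 'ee_pos': array([255.10262532, 570.03321856, 238.98524983]), 'orientation': array([-6.56093329e-01, -3.07200180e+00,  2.14441536e-03]), 'ft_force': array([ 0.04575849, -0.33307412, -0.13722475]), 'moment': array([-0.00183673,  0.02487346, -0.02269252]), 'grasp_force': 0.0, 'width': 87.87813282355447}
[[-0.913  0.409 -0.001]
 [ 0.409  0.913 -0.001]
 [ 0.    -0.001 -1.   ]]
```

View pics/top0.png

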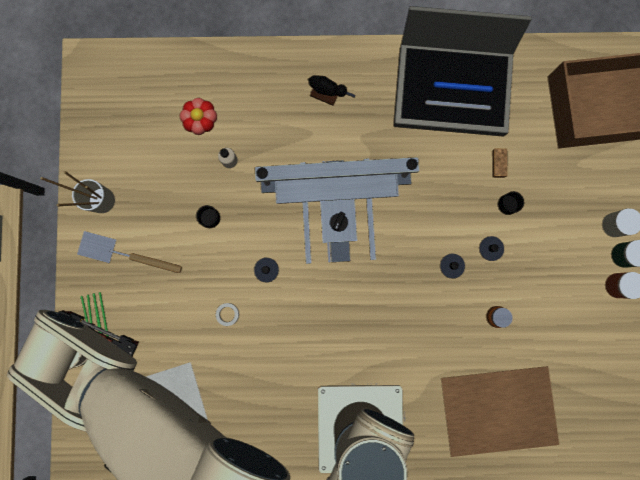

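View pics/side0.png

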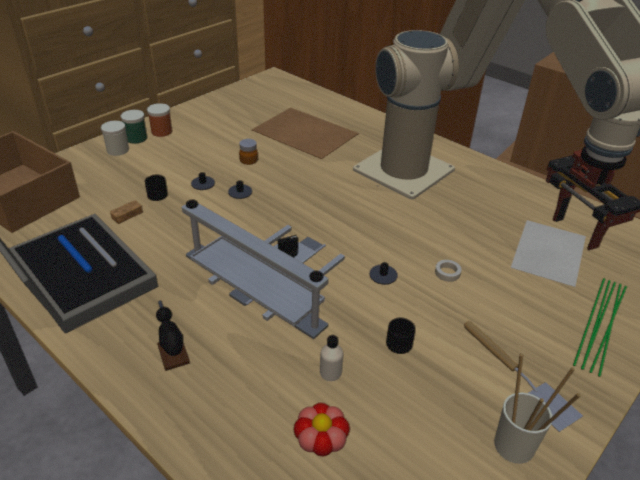

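Top view: two black tins at about (208,217) and (511,203); lids at (266,270), (452,266) and (491,248); knob at (339,222); bar ends at (262,173) and (413,164). The side view shows no third tin. I'll refine these positions next.

Run:
```python
from h import *
d=load('top0'); img=d['img']; g=img.max(2)
def blob(u,v,r,th=60):
    s=g[v-r:v+r,u-r:u+r]; n,l,st,c=cv2.connectedComponentsWithStats((s<th).astype('uint8'))
    k=1+np.argmax(st[1:,4]); return c[k]+[u-r,v-r],st[k]
for nm,u,v,z,r in [('tinL',208,217,30,22),('tinR',511,203,30,22),('lidA',266,270,9,22),('lidB',452,266,9,20),('lidC',491,248,9,20),('knob',339,222,76,14)]:
    c,st=blob(u,v,r,60 if 'lid' not in nm else 85); print(nm,c.round(1),st[2:5],ray(d,*c,z).round(1))
for nm,u,v,z in [('barL',262,173,145),('barR',413,164,145),('jar',502,317,60),('glue',230,160,80),('tape',228,315,18),('sand',500,163,25)]: print(nm,ray(d,u,v,z).round(1))
# side grips
s=load('side0')
crops=[cv2.resize(img[v-30:v+30,u-30:u+30],(260,260),interpolation=cv2.INTER_CUBIC) for u,v in[(208,217),(511,203),(339,222)]]
si=s['img']; crops2=[cv2.resize(si[v-30:v+30,u-30:u+30],(260,260),interpolation=cv2.INTER_CUBIC) for u,v in[(400,335),(156,187),(288,245)]]
cv2.imwrite('pics/c.png',cv2.cvtColor(np.vstack([np.hstack(crops),np.hstack(crops2)]),cv2.COLOR_RGB2BGR))
```

```text
tinL [207.9 216.4] [ 23  23 408] [547.3 389.9  30. ]
tinR [510.5 202.8] [ 26  23 457] [ 574.8 -400.8   30. ]
lidA [266.  269.5] [ 25  24 467] [407.8 240.5   9. ]
lidB [452.1 265.5] [ 25  25 480] [ 413.3 -248.2    9. ]
lidC [491.2 248.1] [ 25  25 473] [ 458.  -352.3    9. ]
knob [338.7 221.4] [ 18  19 239] [525.5  49.7  76. ]
barL [638.5 236.9 145. ]
barR [ 656.7 -130.9  145. ]
jar [ 280.8 -359.1   60. ]
glue [685.4 324.9  80. ]
tape [290.6 338.5  18. ]
sand [ 681.5 -378.5   25. ]
```

View pics/c.png

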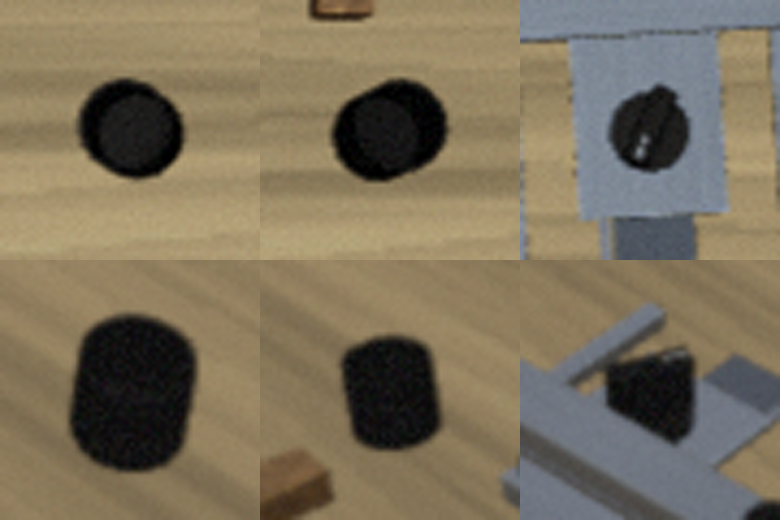

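Both tins stand upright: the inner floor shows through the mouth, offset towards the nadir. The knob bar is at about 0.45–0.5 rad. Stage yaw is about 0.049, and the bar middle is near (648, 53).

Run:
```python
from h import *
print(rel(526,49,150))
```

```text
[-460.1 -364.8   89.5]
```

```bash
python3 jog.py '[[-30,-24,0,0,0,0],[-30,-24,0,0,0,0],[-30,-24,0,0,0,0],[-30,-24,0,0,0,0],[-30,-24,0,0,0,0]]' 60; python3 jog.py '[[-30,-24,0,0,0,0],[-30,-24,0,0,0,0],[-30,-24,0,0,0,0],[-30,-24,0,0,0,0],[-30,-24,0,0,0,0]]'; python3 jog.py '[[-32,-25,10,0,0,0],[-32,-25,20,0,0,0],[-32,-25,20,0,0,0],[-32,-25,20,0,0,0],[-32,-25,20,0,0,0]]'; python3 jog.py '[[0,0,0,0,0,0],[0,0,0,0,0,0]]'
python3 - <<'E'
from h import *
print(rel(526,49,64)); o=get_obs(); print(o['qpos'].round(3),o['width'])
E
```

```text
t: 0.52
ee_pos: [343.3, 397.9, 239.3]
orientation: [-0.655, -3.072, 0.001]
ft_force: [0.5, 0.7, -0.3]
width: 60.9
grasp_force: 0.0
t: 0.93
ee_pos: [431.3, 227.0, 239.6]
orientation: [-0.656, -3.072, 0.0]
ft_force: [1.6, 0.2, -0.1]
width: 60.2
grasp_force: 0.0
t: 1.35
ee_pos: [520.3, 59.1, 155.2]
orientation: [0.656, 3.072, 0.0]
ft_force: [0.3, 0.8, -0.3]
width: 60.4
grasp_force: 0.0
t: 1.52
ee_pos: [519.6, 59.2, 154.7]
orientation: [-0.661, -3.068, 0.001]
ft_force: [-0.1, -1.1, -0.4]
width: 60.0
grasp_force: 0.0
[-10.3  -6.5  90.7]
[ 0.091  0.397  1.914  0.     0.833 -1.056] 60.027256332312334
```

```bash
python3 jog.py '[[-10,-6.5,20,0,0,0],[0,0,25,0,0,0],[0,0,25,0,0,0],[0,0,20,0,0,0],[0,0,0,0,0,0]]'; python3 jog.py '[[0,0,0,0,0,0],[0,0,0,0,0,0],[0,0,0,0,0,0],[0,0,0,0,0,0]]' 10
python3 - <<'E'
from h import *
print(rel(526,49,64)); o=get_obs(); print(o['qpos'].round(3),o['width'],o['moment'])
E
```

```text
t: 1.93
ee_pos: [523.8, 52.0, 63.5]
orientation: [-0.653, -3.068, 0.002]
ft_force: [-0.2, 0.3, 0.5]
width: 60.0
grasp_force: 0.0
t: 2.27
ee_pos: [527.3, 51.3, 67.6]
orientation: [0.655, 3.07, 0.001]
ft_force: [0.4, 0.0, 0.4]
width: 36.5
grasp_force: 0.0
[ 0.3 -2.7  3.6]
[ 0.075  0.552  1.935  0.     0.652 -1.076] 36.53449210114922 [-0.01703693  0.02538918  0.01543572]
```

```bash
python3 jog.py '[[0,0,0,0,0,0],[0,0,0,0,0,0],[0,0,0,0,0,0],[0,0,0,0,0,0],[0,0,0,0,0,0]]' 10;  python3 - <<'E'
from h import *
print(rel(526,49,64)); o=get_obs(); print(o['qpos'].round(3),o['width'],o['moment'],o['ft_force'],o['grasp_force'])
E
```

```text
t: 2.68
ee_pos: [526.9, 51.4, 66.6]
orientation: [0.656, 3.071, 0.001]
ft_force: [-0.1, 5.8, 5.3]
width: 15.8
grasp_force: 30.0
[-0.2 -2.6  2.6]
[ 7.500e-02  5.530e-01  1.935e+00  1.000e-03  6.520e-01 -1.076e+00] 15.78426600229051 [0.85980541 0.05779203 0.20021196] [-0.09411614  5.79205224  5.30649472] 29.993050396442413
```

Run:
```python
import numpy as np
phi=1.15;th=np.pi+.049
for i in range(30):
    p=phi-.12*(i+.0); print(i,f"[{2.4*np.cos(th-p-np.pi/2):.1f},{2.4*np.cos(th-p):.1f},0,0,0,0.12]",end=' ' if i%5<4 else '\n')
```

```text
0 [2.1,-1.1,0,0,0,0.12] 1 [2.0,-1.3,0,0,0,0.12] 2 [1.8,-1.6,0,0,0,0.12] 3 [1.6,-1.8,0,0,0,0.12] 4 [1.4,-2.0,0,0,0,0.12]
5 [1.2,-2.1,0,0,0,0.12] 6 [0.9,-2.2,0,0,0,0.12] 7 [0.6,-2.3,0,0,0,0.12] 8 [0.3,-2.4,0,0,0,0.12] 9 [0.1,-2.4,0,0,0,0.12]
10 [-0.2,-2.4,0,0,0,0.12] 11 [-0.5,-2.3,0,0,0,0.12] 12 [-0.8,-2.3,0,0,0,0.12] 13 [-1.1,-2.2,0,0,0,0.12] 14 [-1.3,-2.0,0,0,0,0.12]
15 [-1.5,-1.8,0,0,0,0.12] 16 [-1.8,-1.6,0,0,0,0.12] 17 [-1.9,-1.4,0,0,0,0.12] 18 [-2.1,-1.2,0,0,0,0.12] 19 [-2.2,-0.9,0,0,0,0.12]
20 [-2.3,-0.6,0,0,0,0.12] 21 [-2.4,-0.4,0,0,0,0.12] 22 [-2.4,-0.1,0,0,0,0.12] 23 [-2.4,0.2,0,0,0,0.12] 24 [-2.3,0.5,0,0,0,0.12]
25 [-2.3,0.8,0,0,0,0.12] 26 [-2.2,1.0,0,0,0,0.12] 27 [-2.0,1.3,0,0,0,0.12] 28 [-1.9,1.5,0,0,0,0.12] 29 [-1.7,1.7,0,0,0,0.12]
```

```bash
python3 jog.py '[[2.1,-1.1,0,0,0,0.12],[2,-1.3,0,0,0,0.12],[1.8,-1.6,0,0,0,0.12],[1.6,-1.8,0,0,0,0.12],[1.4,-2,0,0,0,0.12]]'; python3 jog.py '[[1.2,-2.1,0,0,0,0.12],[0.9,-2.2,0,0,0,0.12],[0.6,-2.3,0,0,0,0.12],[0.3,-2.4,0,0,0,0.12],[0.1,-2.4,0,0,0,0.12]]';  python3 - <<'E'
from h import *
o=get_obs(); print(o['qpos'].round(3),o['moment'])
E
```

```text
t: 3.1
ee_pos: [516.1, 52.2, 66.6]
orientation: [1.543, 2.734, 0.007]
ft_force: [4.4, 16.3, -1.4]
width: 15.9
grasp_force: 30.0
t: 3.52
ee_pos: [506.0, 52.1, 66.7]
orientation: [2.282, 2.155, 0.012]
ft_force: [10.8, 18.3, -8.5]
width: 15.8
grasp_force: 30.0
[0.078 0.531 1.985 0.005 0.617 0.131] [ 3.07804597 -1.35586946  0.15785833]
```

```bash
python3 jog.py '[[1.8,-2.4,0,0,0,0.12],[-0.4,-2.3,0,0,0,0.12],[-0.7,-2.3,0,0,0,0.12],[-1,-2.2,0,0,0,0.12],[-1.2,-2,0,0,0,0.12]]'; python3 jog.py '[[-1.5,-1.9,0,0,0,0.12],[-1.7,-1.7,0,0,0,0.12],[-1.8,-1.5,0,0,0,0.12],[-2,-1.3,0,0,0,0.12],[-2.2,-1,0,0,0,0.12]]';  python3 - <<'E'
from h import *
o=get_obs(); print(o['qpos'].round(3),o['moment'])
E
```

```text
t: 3.93
ee_pos: [495.9, 51.3, 66.7]
orientation: [2.814, 1.386, 0.015]
ft_force: [15.1, -4.6, -12.4]
width: 16.0
grasp_force: 30.0
t: 4.35
ee_pos: [485.1, 49.3, 66.7]
orientation: [3.098, 0.495, 0.019]
ft_force: [18.9, -22.8, -16.7]
width: 15.9
grasp_force: 30.0
[ 0.079  0.51   2.034 -0.007  0.585  1.339] [-4.0492509  -2.87169196 -0.05305778]
```

```bash
python3 jog.py '[[-2,1.6,0,0,0,0.12],[-2.3,-0.4,0,0,0,0.12],[-2.3,-0.1,0,0,0,0.12],[-2.3,0.3,0,0,0,0.12],[-2.3,0.7,0,0,0,0.12]]'; python3 jog.py '[[-2.2,0.9,0,0,0,0.12],[-2.1,1.1,0,0,0,0.12],[-1.9,1.4,0,0,0,0.12],[-1.8,1.6,0,0,0,0.12],[0,0,0,0,0,0]]';  python3 - <<'E'
from h import *
o=get_obs(); print(o['qpos'].round(3),o['moment'])
E
```

```text
t: 4.77
ee_pos: [473.3, 46.6, 66.7]
orientation: [3.109, -0.444, 0.017]
ft_force: [15.8, -19.9, -10.5]
width: 15.9
grasp_force: 30.0
t: 5.18
ee_pos: [462.6, 44.8, 66.7]
orientation: [2.915, -1.172, 0.014]
ft_force: [12.7, -26.9, -6.8]
width: 15.8
grasp_force: 30.1
[ 0.073  0.491  2.08  -0.008  0.564  2.415] [-4.56870619 -1.81233444 -0.4280789 ]
```

```bash
python3 jog.py '[[1,2.4,0,0,0,0.05],[0,0,0,0,0,0.04],[0,0,0,0,0,0],[0,0,0,0,0,0]]'
python3 - <<'E'
from h import *
o=get_obs(); print(o['qpos'].round(3),o['moment'])
E
python3 jog.py '[[0,0,0,0,0,0],[0,0,0,0,0,0],[0,0,0,0,0,0],[0,0,0,0,0,0],[0,0,0,0,0,0]]' 60;python3 jog.py '[[0,0,-25,0,0,0],[0,0,-35,0,0,0],[0,0,-35,0,0,0],[0,0,-35,0,0,0]]'
python3 jog.py '[[-26,27,-10,0,0,-0.1],[-26,26,0,0,0,-0.1],[-28,25,0,0,0,-0.1],[-30,22,0,0,0,-0.1],[-30,18,0,0,0,-0.1]]'
```

```text
t: 5.52
ee_pos: [461.7, 44.3, 66.7]
orientation: [-2.862, 1.29, -0.013]
ft_force: [10.1, -8.9, -6.3]
width: 16.0
grasp_force: 30.5
[ 0.071  0.49   2.082 -0.004  0.562  2.492] [-1.33416924 -1.50378248  0.69536964]
t: 5.93
ee_pos: [457.1, 45.3, 65.9]
orientation: [2.862, -1.294, -0.001]
ft_force: [0.3, 1.3, -0.2]
width: 46.2
grasp_force: 0.0
t: 6.27
ee_pos: [456.7, 45.3, 197.2]
orientation: [2.862, -1.294, -0.002]
ft_force: [1.7, 0.4, -0.1]
width: 60.1
grasp_force: 0.0
t: 6.68
ee_pos: [271.5, 36.2, 205.7]
orientation: [3.095, -0.538, -0.001]
ft_force: [-0.6, -0.5, 0.6]
width: 60.1
grasp_force: 0.0
```

Run:
```python
from h import *
d=shot('top','top1')
cv2.imwrite('pics/t1.png',cv2.resize(cv2.cvtColor(d['img'][130:330,180:540],cv2.COLOR_RGB2BGR),(792,440),interpolation=cv2.INTER_CUBIC))
```

```text
(no output)
```

View pics/t1.png

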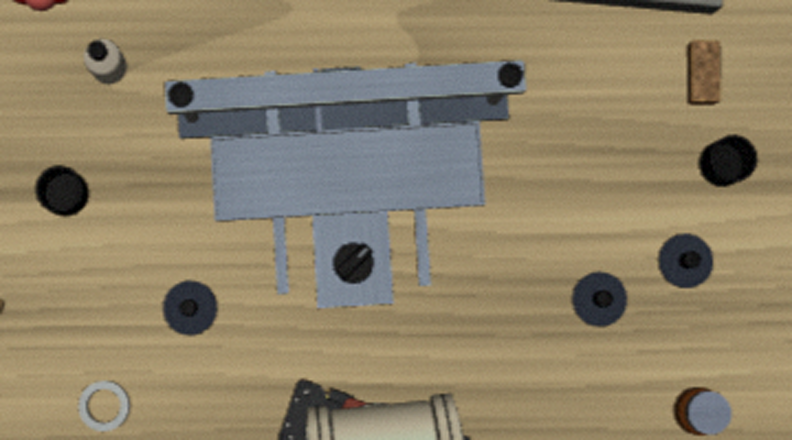

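The crop shows the tray clear of the bar, with outer corners at about (211,140), (479,123), (484,206) and (216,221). The knob is at (353,263), and the tins and lids haven't moved. Now the tray centre and travel.

Run:
```python
from h import *
d=load('top1')
P=[ray(d,u/2.2+180,v/2.2+130,36)for u,v in[(211,140),(479,123),(484,206),(216,221)]]
for p in P: print(p.round(1))
m=np.mean(P,0); print('mid',m,'knob',ray(d,353/2.2+180,263/2.2+130,70))
ex=np.array([np.cos(.049),np.sin(.049)]); ey=np.array([-ex[1],ex[0]])
for nm,p in(('meas',m[:2]),('model',np.array([647.6,53])-80*ex)): print(nm,[ (p+ey*s).round(1) for s in(90,-90)])
o=get_obs(); print(o['ee_pos'],o['qpos'].round(2))
# refine tins: circle of union of blob vs model offsets
g=d['img'].max(2)
for nm,u,v in(('L',208,217),('R',511,203)):
  s=(g[v-24:v+24,u-24:u+24]<60).astype('uint8'); cs,_=cv2.findContours(s,0,1); c=max(cs,key=cv2.contourArea)
  M=cv2.moments(c); obs=np.array([M['m10']/M['m00']+u-24,M['m01']/M['m00']+v-24])
  p=ray(d,*obs,28)[:2]
  for _ in range(4):
    pts=np.array([proj(d,[p[0]+28*np.cos(a),p[1]+28*np.sin(a),z]) for a in np.arange(0,6.28,.05) for z in(0,50)],'f4')
    M=cv2.moments(cv2.convexHull(pts)); q=np.array([M['m10']/M['m00'],M['m01']/M['m00']])
    p=p+(ray(d,*obs,28)-ray(d,*q,28))[:2]
  print(nm,p.round(1),cv2.contourArea(c),M['m00'])
```

```text
[604.5 211.5  36. ]
[ 621.5 -106.5   36. ]
[ 522.5 -110.4   36. ]
[508. 206.  36.]
mid [564.11133858  50.16173022  36.        ] knob [454.57042437  46.06695523  70.        ]
meas [array([559.7, 140.1]), array([568.5, -39.7])]
model [array([563.3, 139. ]), array([572.1, -40.8])]
[264.02694762  35.60085792 204.19741475] [ 0.09 -0.08  2.37  0.    0.86  2.  ]
L [547.7 390.7] 379.5 447.5021735660266
R [ 575.3 -401.7] 420.5 496.0999003199395
```

```bash
python3 jog.py '[[0,-30,0,0,0,-0.1],[0,-30,0,0,0,-0.1],[0,-30,0,0,0,-0.1],[0,-30,0,0,0,-0.09],[0,-30,0,0,0,0]]' 85
python3 - <<'E'
from h import *
print(rel(547.7,390.7,37), get_obs()['orientation'])
E
```

```text
t: 7.15
ee_pos: [296.7, 184.9, 206.2]
orientation: [-3.141, -0.07, -0.001]
ft_force: [1.2, -0.1, 0.9]
width: 84.6
grasp_force: 0.0
[ 259.8 -194.3  169.5] [-3.14050780e+00 -7.02693629e-02 -1.07595397e-03]
```

```bash
python3 jog.py '[[32,-24,0,0,0,0],[33,-24,0,0,0,0],[32,-24,0,0,0,0],[33,-24,0,0,0,0],[32,-24,0,0,0,0]]'; python3 jog.py '[[33,-25,0,0,0,0],[32,-25,25,0,0,0],[33,-24,30,0,0,0],[0,0,0,0,0,0],[0,0,0,0,0,0]]'
python3 - <<'E'
from h import *
print(rel(547.7,390.7,37), get_obs()['orientation'])
E
```

```text
t: 7.57
ee_pos: [454.5, 311.2, 205.6]
orientation: [3.141, 0.064, -0.001]
ft_force: [-0.9, -0.6, -0.2]
width: 85.3
grasp_force: 0.0
t: 7.98
ee_pos: [537.9, 379.7, 156.0]
orientation: [3.138, 0.064, -0.008]
ft_force: [-0.6, -0.8, 1.1]
width: 84.8
grasp_force: 0.0
[ 10.8 -11.  118.9] [ 3.13778224  0.06399475 -0.00753905]
```

```bash
python3 jog.py '[[10,-10.5,25,0,0,0],[0,0,28,0,0,0],[0,0,28,0,0,0],[0,0,28,0,0,0],[0,0,8,0,0,0]]'; python3 jog.py '[[0,0,0,0,0,0],[0,0,0,0,0,0]]'
python3 - <<'E'
from h import *
print(rel(547.7,390.7,37), get_obs()['orientation'])
E
python3 jog.py '[[0,0,0,0,0,0],[0,0,0,0,0,0],[0,0,0,0,0,0],[0,0,0,0,0,0],[0,0,0,0,0,0]]' 40;python3 jog.py '[[0,0,0,0,0,0],[0,0,0,0,0,0],[0,0,0,0,0,0]]'
```

```text
t: 8.4
ee_pos: [545.7, 388.9, 40.4]
orientation: [3.138, 0.064, -0.006]
ft_force: [-1.2, -1.8, -1.3]
width: 84.8
grasp_force: 0.0
t: 8.57
ee_pos: [548.5, 390.8, 44.3]
orientation: [-3.14, -0.064, -0.002]
ft_force: [-0.1, 0.7, 0.3]
width: 84.9
grasp_force: 0.0
[-0.8  0.1  7.3] [-3.14032685e+00 -6.36252899e-02 -1.50061841e-03]
t: 8.98
ee_pos: [548.6, 391.0, 43.4]
orientation: [-3.14, -0.064, -0.001]
ft_force: [-1.0, -0.6, 5.9]
width: 56.6
grasp_force: 30.0
t: 9.23
ee_pos: [548.7, 391.1, 43.4]
orientation: [-3.14, -0.064, -0.001]
ft_force: [-0.7, -0.9, 5.6]
width: 56.0
grasp_force: 30.0
```

```bash
python3 jog.py '[[0,0,-25,0,0,0],[0,0,-35,0,0,0],[0,0,-25,0,0,0],[0,0,0,0,0,0],[0,0,0,0,0,0]]'
python3 - <<'E'
from h import *
print(rel(562,140,95))
E
```

```text
t: 9.65
ee_pos: [548.9, 391.3, 128.9]
orientation: [-3.139, -0.064, -0.004]
ft_force: [-0.3, 0.1, -2.0]
width: 55.9
grasp_force: 30.0
[  2.7 251.6  33.5]
```

```bash
python3 jog.py '[[0.5,30,0,0,0,0],[0.5,40,0,0,0,0],[0.5,40,0,0,0,0],[0.5,40,0,0,0,0],[0.5,40,0,0,0,0]]'; python3 jog.py '[[0.5,40,0,0,0,0],[0,21,0,0,0,0],[0,0,15,0,0,0],[0,0,10,0,0,0],[0,0,0,0,0,0]]'
python3 - <<'E'
from h import *
print(rel(562,140,74),get_obs()['orientation'])
E
```

```text
t: 10.07
ee_pos: [556.8, 199.0, 125.4]
orientation: [3.14, 0.065, -0.005]
ft_force: [0.6, -0.3, -0.5]
width: 56.6
grasp_force: 30.0
t: 10.48
ee_pos: [559.0, 139.4, 99.1]
orientation: [3.14, 0.063, -0.01]
ft_force: [0.0, -0.1, -1.7]
width: 56.1
grasp_force: 30.0
[ 3.1 -0.5 25.1] [ 3.13978948  0.06292595 -0.00964813]
```

```bash
python3 jog.py '[[2.5,0,10,0,0,0],[0,0,8,0,0,0],[0,0,2,0,0,0],[0,0,0,0,0,0],[0,0,0,0,0,0]]'; python3 jog.py '[[0,0,2,0,0,0],[0,0,0,0,0,0],[0,0,2,0,0,0],[0,0,0,0,0,0],[0,0,0,0,0,0]]'
```

```text
t: 10.9
ee_pos: [563.9, 140.7, 82.4]
orientation: [3.141, 0.065, -0.001]
ft_force: [-0.4, -0.3, -2.1]
width: 55.9
grasp_force: 30.0
t: 11.32
ee_pos: [564.0, 140.2, 78.6]
orientation: [3.141, 0.064, 0.0]
ft_force: [0.2, -1.1, -0.3]
width: 56.0
grasp_force: 30.0
```

```bash
python3 jog.py '[[0,0,3,0,0,0],[0,0,0,0,0,0],[0,0,1,0,0,0],[0,0,0,0,0,0],[0,0,0,0,0,0]]'; python3 jog.py '[[0,0,1,0,0,0],[0,0,0,0,0,0],[0,0,0,0,0,0]]'
```

```text
t: 11.73
ee_pos: [564.0, 140.2, 74.4]
orientation: [3.141, 0.064, -0.0]
ft_force: [-0.0, -0.2, -1.9]
width: 56.1
grasp_force: 30.0
t: 11.98
ee_pos: [564.0, 140.2, 73.5]
orientation: [3.141, 0.064, -0.0]
ft_force: [-0.0, -0.2, -0.7]
width: 56.1
grasp_force: 30.0
```

```bash
python3 jog.py '[[0,0,0.5,0,0,0],[0,0,0,0,0,0],[0,0,0.5,0,0,0],[0,0,0,0,0,0],[0,0,0,0,0,0]]'; python3 jog.py '[[0,0,0,0,0,0],[0,0,0,0,0,0],[0,0,0,0,0,0],[0,0,0,0,0,0]]' 85; python3 jog.py '[[0,0,-15,0,0,0],[0,0,-30,0,0,0],[0,0,-35,0,0,0],[0,0,-30,0,0,0],[0,0,0,0,0,0]]'
python3 - <<'E'
from h import *
print(rel(575.3,-401.7,160))
E
```

```text
t: 12.4
ee_pos: [564.0, 140.2, 73.4]
orientation: [-3.141, -0.064, -0.0]
ft_force: [-3.1, -1.3, 8.6]
width: 56.0
grasp_force: 30.0
t: 12.73
ee_pos: [564.0, 140.2, 72.4]
orientation: [3.141, 0.064, 0.0]
ft_force: [0.3, 0.6, 0.0]
width: 79.0
grasp_force: 0.0
t: 13.15
ee_pos: [567.5, 141.0, 188.4]
orientation: [-3.139, -0.064, -0.015]
ft_force: [1.7, -0.5, 0.2]
width: 85.1
grasp_force: 0.0
[-14.6 542.6  27.3]
```

```bash
python3 jog.py '[[-1,40,0,0,0,0],[-1,40,0,0,0,0],[-1,40,0,0,0,0],[-1,40,0,0,0,0],[-1,40,0,0,0,0]]'; python3 jog.py '[[-1,40,0,0,0,0],[-1,40,0,0,0,0],[-1,40,0,0,0,0],[-1,40,0,0,0,0],[-1,40,0,0,0,0]]';  python3 jog.py '[[-1,40,0,0,0,0],[-1,40,0,0,0,0],[-1,40,0,0,0,0],[0,22,20,0,0,0],[0,0,0,0,0,0]]'; python3 jog.py '[[0,0,0,0,0,0],[0,0,0,0,0,0]]'
python3 - <<'E'
from h import *
print(rel(575.3,-401.7,41),get_obs()['qpos'].round(2))
E
```

```text
t: 13.57
ee_pos: [566.6, -61.4, 182.0]
orientation: [-3.141, -0.065, 0.001]
ft_force: [0.6, 0.8, -0.2]
width: 85.1
grasp_force: 0.0
t: 13.98
ee_pos: [569.7, -261.8, 181.8]
orientation: [-3.141, -0.064, 0.001]
ft_force: [1.2, -0.0, 0.8]
width: 84.9
grasp_force: 0.0
t: 14.4
ee_pos: [571.2, -405.8, 158.7]
orientation: [-3.14, -0.058, 0.004]
ft_force: [-1.0, 0.6, -0.8]
width: 85.1
grasp_force: 0.0
t: 14.57
ee_pos: [572.7, -401.0, 161.7]
orientation: [-3.14, -0.064, 0.002]
ft_force: [-0.0, -0.1, 0.3]
width: 85.1
grasp_force: 0.0
[  2.7   0.9 120.7] [-0.63  0.62  1.5   0.    1.03  0.9 ]
```

```bash
python3 jog.py '[[2.7,1,25,0,0,0],[0,0,30,0,0,0],[0,0,30,0,0,0],[0,0,30,0,0,0],[0,0,2,0,0,0]]'; python3 jog.py '[[0,0,0,0,0,0],[0,0,0,0,0,0]]'
python3 - <<'E'
from h import *
print(rel(575.3,-401.7,41))
E
python3 jog.py '[[0,0,0,0,0,0],[0,0,0,0,0,0],[0,0,0,0,0,0],[0,0,0,0,0,0],[0,0,0,0,0,0]]' 40;python3 jog.py '[[0,0,0,0,0,0],[0,0,0,0,0,0],[0,0,0,0,0,0]]'
```

```text
t: 14.98
ee_pos: [573.4, -398.9, 40.6]
orientation: [-3.136, -0.067, 0.01]
ft_force: [-1.5, 0.1, -0.2]
width: 84.9
grasp_force: 0.0
t: 15.15
ee_pos: [577.0, -402.4, 47.3]
orientation: [3.14, 0.066, 0.002]
ft_force: [0.5, -0.8, 0.3]
width: 84.8
grasp_force: 0.0
[-1.7 -0.8  6.3]
t: 15.57
ee_pos: [576.1, -402.8, 46.5]
orientation: [3.141, 0.064, 0.001]
ft_force: [-1.8, 2.1, 6.6]
width: 56.3
grasp_force: 30.0
t: 15.82
ee_pos: [576.1, -402.9, 46.5]
orientation: [3.141, 0.064, 0.001]
ft_force: [-1.4, 1.6, 6.3]
width: 56.2
grasp_force: 30.0
```

```bash
python3 jog.py '[[0,0,-25,0,0,0],[0,0,-35,0,0,0],[0,0,-25,0,0,0],[0,0,0,0,0,0],[0,0,0,0,0,0]]'; python3 jog.py '[[-0.8,-30,0,0,0,0],[-0.8,-40,0,0,0,0],[-0.8,-40,0,0,0,0],[-0.8,-40,0,0,0,0],[-0.8,-40,0,0,0,0]]'; python3 jog.py '[[-0.8,-40,0,0,0,0],[-0.8,-40,0,0,0,0],[-0.8,-40,0,0,0,0],[-0.8,-40,0,0,0,0],[0,0,0,0,0,0]]';python3 jog.py '[[0,0,0,0,0,0],[0,0,0,0,0,0]]'
python3 - <<'E'
from h import *
print(rel(572,-40,80),get_obs()['orientation'])
E
```

```text
t: 16.23
ee_pos: [576.5, -403.4, 132.1]
orientation: [3.139, 0.064, 0.004]
ft_force: [-0.4, 0.2, -1.2]
width: 56.0
grasp_force: 30.0
t: 16.65
ee_pos: [562.2, -211.0, 128.4]
orientation: [-3.139, -0.063, 0.005]
ft_force: [0.4, -0.2, -1.4]
width: 55.9
grasp_force: 30.0
t: 17.07
ee_pos: [551.8, -47.6, 128.5]
orientation: [-3.139, -0.071, 0.008]
ft_force: [-1.3, -0.5, -0.9]
width: 55.9
grasp_force: 30.0
t: 17.23
ee_pos: [553.7, -53.4, 129.4]
orientation: [3.141, 0.066, -0.003]
ft_force: [0.6, -0.9, -1.7]
width: 56.2
grasp_force: 30.0
[ 18.9 -12.6  49.4] [ 3.14088657e+00  6.56210241e-02 -3.06772770e-03]
```

```bash
python3 jog.py '[[19,-12.6,0,0,0,0],[0,0,20,0,0,0],[0,0,20,0,0,0],[0,0,6,0,0,0],[0,0,0,0,0,0]]'; python3 jog.py '[[0,0,0,0,0,0],[0,0,0,0,0,0]]'
```

```text
t: 17.65
ee_pos: [571.2, -41.3, 82.4]
orientation: [-3.141, -0.061, 0.007]
ft_force: [-0.3, -0.7, -1.0]
width: 56.6
grasp_force: 30.0
t: 17.82
ee_pos: [573.3, -40.8, 85.2]
orientation: [3.141, 0.062, 0.001]
ft_force: [-0.4, 0.2, 0.0]
width: 55.6
grasp_force: 30.0
```

```bash
python3 jog.py '[[0,0,5,0,0,0],[0,0,0,0,0,0],[0,0,3,0,0,0],[0,0,0,0,0,0],[0,0,0,0,0,0]]'; python3 jog.py '[[0,0,0.7,0,0,0],[0,0,0,0,0,0],[0,0,0,0,0,0],[0,0,0,0,0,0]]'
```

```text
t: 18.23
ee_pos: [572.9, -39.9, 76.6]
orientation: [3.141, 0.064, 0.0]
ft_force: [-0.2, -0.7, -1.3]
width: 56.1
grasp_force: 30.0
t: 18.57
ee_pos: [572.9, -39.9, 76.4]
orientation: [3.141, 0.064, 0.0]
ft_force: [-2.3, -0.4, 5.7]
width: 56.0
grasp_force: 30.0
```

Contact. Release, retreat toward lid A, and look for the lids and tins again.

```bash
python3 jog.py '[[0,0,0,0,0,0],[0,0,0,0,0,0],[0,0,0,0,0,0],[0,0,0,0,0,0]]' 85; python3 jog.py '[[0,0,-15,0,0,0],[0,0,-30,0,0,0],[0,0,-35,0,0,0],[-10,0,-30,0,0,0],[-30,0,0,0,0,0]]';python3 jog.py '[[-40,0,0,0,0,0],[-40,0,0,0,0,0],[-40,0,0,0,0,0],[-40,0,0,0,0,0],[-40,0,0,0,0,0]]' 50
python3 - <<'E'
from h import *
d=shot('top','top2')
cv2.imwrite('pics/t2.png',cv2.resize(cv2.cvtColor(d['img'][130:330,180:540],cv2.COLOR_RGB2BGR),(792,440),interpolation=cv2.INTER_CUBIC))
E
```

```text
t: 18.9
ee_pos: [572.9, -40.0, 75.8]
orientation: [3.141, 0.064, 0.0]
ft_force: [-0.0, 0.2, -0.6]
width: 79.1
grasp_force: 0.0
t: 19.32
ee_pos: [539.4, -42.0, 191.8]
orientation: [3.139, 0.065, 0.021]
ft_force: [1.3, -0.5, -0.3]
width: 84.8
grasp_force: 0.0
t: 19.73
ee_pos: [331.1, -49.6, 185.7]
orientation: [3.141, 0.065, -0.0]
ft_force: [-0.1, -0.1, 0.5]
width: 54.7
grasp_force: 0.0
```

View pics/t2.png

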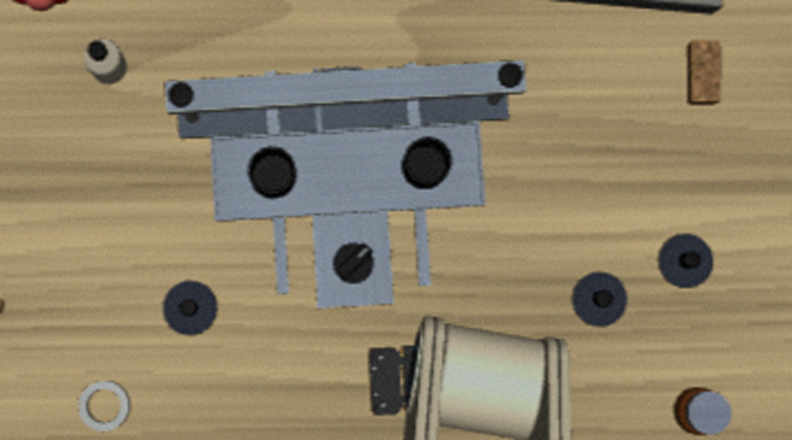

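Both tins stand on the tray at crop (272,172) and (427,162). The lids haven't moved.

```bash
cat > lk.py <<'E'
from h import *
def tin(d,u,v,z0):
  g=d['img'].max(2); r=16
  s=(g[v-r:v+r,u-r:u+r]<60).astype('uint8'); cs,_=cv2.findContours(s,0,1); c=max(cs,key=cv2.contourArea)
  M=cv2.moments(c); obs=np.array([M['m10']/M['m00']+u-r,M['m01']/M['m00']+v-r]); p=ray(d,*obs,z0+25)[:2]
  for _ in range(4):
    pts=np.array([proj(d,[p[0]+28*np.cos(a),p[1]+28*np.sin(a),z]) for a in np.arange(0,6.28,.05) for z in(z0,z0+50)],'f4')
    M=cv2.moments(cv2.convexHull(pts)); q=np.array([M['m10']/M['m00'],M['m01']/M['m00']])
    p=p+(ray(d,*obs,z0+25)-ray(d,*q,z0+25))[:2]
  return p.round(1)
def lid(d,u,v,z0=0):
  g=d['img'].max(2).astype(float); r=20; a=g[v-r:v+r,u-r:u+r]
  out=[]
  for th,z in((85,z0+8),(38,z0+33)):
    n,l,st,c=cv2.connectedComponentsWithStats((a<th).astype('uint8')); k=1+np.argmax(st[1:,4]); out.append((ray(d,*(c[k]+[u-r,v-r]),z)[:2].round(1),st[k][2:5]))
  return out
E
python3 - <<'E'
from lk import *
d=load('top2')
print(tin(d,304,208,30),tin(d,374,204,30))
for u,v in((266,270),(452,266),(491,248)): print(lid(d,u,v))
o=get_obs();print(o['ee_pos'],rel(408,240.5,150),rel(413,-248.5,150))
E
```

```text
[563.1 139.6] [572.2 -40.5]
[(array([407.8, 240.6]), array([ 25,  24, 471], dtype=int32)), (array([407.4, 240.1]), array([ 9,  8, 53], dtype=int32))]
[(array([ 413.4, -248.3]), array([ 25,  24, 476], dtype=int32)), (array([ 413. , -246.4]), array([10,  8, 61], dtype=int32))]
[(array([ 457.9, -352.5]), array([ 25,  25, 475], dtype=int32)), (array([ 457.6, -350.2]), array([11,  8, 69], dtype=int32))]
[321.7967605  -48.55694988 183.94307764] [  98.4 -285.2   33.5] [ 83.2 203.6  32.7]
```

```bash
python3 jog.py '[[12,-35,0,0,0,0],[12,-36,0,0,0,0],[12,-36,0,0,0,0],[12,-36,0,0,0,0],[12,-36,0,0,0,0]]' 50; python3 jog.py '[[12,-36,0,0,0,0],[12,-36,30,0,0,0],[12,-34,30,0,0,0],[0,0,30,0,0,0],[0,0,0,0,0,0]]'; python3 jog.py '[[0,0,0,0,0,0],[0,0,0,0,0,0]]'
python3 - <<'E'
from h import *
print(rel(407.7,240.5,32))
E
```

```text
t: 20.2
ee_pos: [386.2, 133.5, 186.1]
orientation: [-3.141, -0.063, -0.001]
ft_force: [0.6, -1.3, -0.4]
width: 49.8
grasp_force: 0.0
t: 20.62
ee_pos: [412.4, 230.3, 99.0]
orientation: [3.137, 0.068, -0.01]
ft_force: [-1.4, -1.3, -0.9]
width: 50.2
grasp_force: 0.0
t: 20.78
ee_pos: [414.7, 229.6, 104.1]
orientation: [3.141, 0.063, -0.0]
ft_force: [-0.3, -0.6, -1.0]
width: 50.4
grasp_force: 0.0
[ -6.5 -11.2  72.1]
```

```bash
python3 jog.py '[[-6.5,-11,20,0,0,0],[0,0,25,0,0,0],[0,0,20,0,0,0],[0,0,0,0,0,0],[0,0,0,0,0,0]]'
python3 - <<'E'
from h import *
print(rel(407.7,240.5,32))
E
```

```text
t: 21.2
ee_pos: [408.2, 240.2, 39.5]
orientation: [-3.141, -0.062, -0.0]
ft_force: [0.3, -0.0, -0.3]
width: 50.2
grasp_force: 0.0
[-0.4 -0.3  7.5]
```

```bash
python3 jog.py '[[-0.5,0,6,0,0,0],[0,0,0,0,0,0],[0,0,0,0,0,0]]'; python3 jog.py '[[0,0,0,0,0,0],[0,0,0,0,0,0],[0,0,0,0,0,0],[0,0,0,0,0,0],[0,0,0,0,0,0]]' 10; python3 jog.py '[[0,0,0,0,0,0],[0,0,0,0,0,0],[0,0,0,0,0,0]]'; python3 jog.py '[[0,0,-25,0,0,0],[0,0,-35,0,0,0],[0,0,-35,0,0,0],[0,0,-30,0,0,0],[0,0,0,0,0,0]]'; python3 jog.py '[[0,0,0,0,0,0]]'
python3 - <<'E'
from h import *
print(rel(563.1,139.6,120))
E
```

```text
t: 21.45
ee_pos: [407.9, 240.8, 33.4]
orientation: [-3.14, -0.063, -0.002]
ft_force: [-0.1, -0.4, -0.0]
width: 50.0
grasp_force: 0.0
t: 21.87
ee_pos: [407.3, 240.8, 32.5]
orientation: [-3.141, -0.064, -0.0]
ft_force: [-0.4, 0.6, 0.7]
width: 20.3
grasp_force: 0.5
t: 22.12
ee_pos: [407.3, 240.8, 32.4]
orientation: [-3.141, -0.064, -0.0]
ft_force: [0.4, -0.2, 2.7]
width: 19.2
grasp_force: 30.0
t: 22.53
ee_pos: [410.0, 242.3, 162.2]
orientation: [-3.137, -0.064, -0.012]
ft_force: [1.5, 0.9, -0.6]
width: 19.7
grasp_force: 30.0
t: 22.62
ee_pos: [408.1, 241.2, 158.7]
orientation: [-3.139, -0.064, -0.005]
ft_force: [-0.2, -0.1, -0.9]
width: 19.3
grasp_force: 30.0
[150.6 107.9  39. ]
```

```bash
python3 jog.py '[[30,21,0,0,0,0],[30,22,0,0,0,0],[30,22,0,0,0,0],[30,22,0,0,0,0],[30,21,0,0,0,0]]'; python3 jog.py '[[0,0,10,0,0,0],[0,0,10,0,0,0],[0,0,0,0,0,0],[0,0,0,0,0,0],[0,0,0,0,0,0]]'
python3 - <<'E'
from h import *
print(rel(562.9,139.6,107.4),get_obs()['orientation'])
E
```

```text
t: 23.03
ee_pos: [561.5, 137.4, 154.9]
orientation: [3.14, 0.064, -0.006]
ft_force: [-0.0, 0.5, -0.7]
width: 19.8
grasp_force: 30.0
t: 23.45
ee_pos: [560.0, 139.6, 136.6]
orientation: [3.141, 0.066, -0.003]
ft_force: [-0.2, 0.0, -2.1]
width: 19.4
grasp_force: 30.0
[ 2.9  0.1 29.1] [ 3.14052127  0.06609882 -0.00340563]
```

```bash
python3 jog.py '[[3,0,8,0,0,0],[0,0,8,0,0,0],[0,0,2,0,0,0],[0,0,0,0,0,0],[0,0,0,0,0,0]]'
python3 - <<'E'
from h import *
print(rel(562.9,139.6,107.4),get_obs()['orientation'])
E
```

```text
t: 23.87
ee_pos: [564.3, 139.1, 119.1]
orientation: [3.141, 0.064, -0.001]
ft_force: [-0.7, 0.0, -0.1]
width: 19.3
grasp_force: 30.0
[-1.4 -0.5 11.7] [ 3.14082417e+00  6.44225209e-02 -8.72525004e-04]
```

```bash
python3 jog.py '[[-1.3,-0.4,5,0,0,0],[0,0,0,0,0,0],[0,0,3,0,0,0],[0,0,0,0,0,0],[0,0,0,0,0,0]]'; python3 jog.py '[[0,0,2,0,0,0],[0,0,0,0,0,0],[0,0,0,0,0,0]]'
python3 - <<'E'
from h import *
print(rel(562.9,139.6,107.4))
E
```

```text
t: 24.28
ee_pos: [563.2, 139.4, 111.2]
orientation: [3.141, 0.064, -0.0]
ft_force: [-0.6, 0.7, -1.2]
width: 19.6
grasp_force: 30.0
t: 24.53
ee_pos: [563.2, 139.4, 109.3]
orientation: [3.141, 0.064, -0.0]
ft_force: [-0.1, 0.2, -0.9]
width: 19.6
grasp_force: 30.0
[-0.3 -0.3  1.9]
```

```bash
python3 jog.py '[[0,0,1.5,0,0,0],[0,0,0,0,0,0],[0,0,0.7,0,0,0],[0,0,0,0,0,0],[0,0,0,0,0,0]]'; python3 jog.py '[[0,0,0,0,0,0],[0,0,0,0,0,0],[0,0,0,0,0,0]]' 45;python3 jog.py '[[0,0,-10,0,0,0],[0,0,-25,0,0,0],[0,0,-30,0,0,0],[-20,0,-10,0,0,0],[-30,20,0,0,0,0]]'; python3 jog.py '[[-30,30,0,0,0,0],[-30,30,0,0,0,0],[-30,30,0,0,0,0],[-20,36,0,0,0,0],[0,36,0,0,0,0]]'
python3 - <<'E'
from lk import *
d=shot('top','top3')
for u,v in((452,266),(491,248)): print(lid(d,u,v))
print(lid(d,303,206,75))
t=np.hstack([cv2.resize(d['img'][v0:v0+100,u0:u0+100],(390,390),interpolation=cv2.INTER_CUBIC) for u0,v0 in((260,160),(425,220))])
cv2.imwrite('pics/t3.png',cv2.cvtColor(t,cv2.COLOR_RGB2BGR)); print(rel(413.3,-248,130))
E
```

```text
t: 24.95
ee_pos: [563.3, 139.4, 107.4]
orientation: [-3.141, -0.064, -0.0]
ft_force: [-2.7, -0.5, 3.4]
width: 19.3
grasp_force: 30.0
t: 25.2
ee_pos: [563.3, 139.4, 107.1]
orientation: [-3.141, -0.064, -0.0]
ft_force: [0.5, -0.1, 0.0]
width: 35.9
grasp_force: 0.0
t: 25.62
ee_pos: [518.1, 119.6, 186.1]
orientation: [-3.139, -0.066, -0.015]
ft_force: [0.2, -1.7, -0.3]
width: 44.9
grasp_force: 0.0
t: 26.03
ee_pos: [407.7, -47.8, 182.3]
orientation: [-3.14, -0.066, 0.005]
ft_force: [1.3, 0.9, -0.7]
width: 44.7
grasp_force: 0.0
[(array([ 413.4, -248.4]), array([ 25,  24, 480], dtype=int32)), (array([ 413. , -246.4]), array([10,  8, 63], dtype=int32))]
[(array([ 457.8, -352.6]), array([ 25,  25, 471], dtype=int32)), (array([ 457.6, -350.5]), array([11,  8, 66], dtype=int32))]
[(array([563.3, 138.9]), array([ 26,  26, 510], dtype=int32)), (array([562.4, 138.4]), array([ 9, 10, 59], dtype=int32))]
[ -5.3 194.9  53.4]
```

View pics/t3.png

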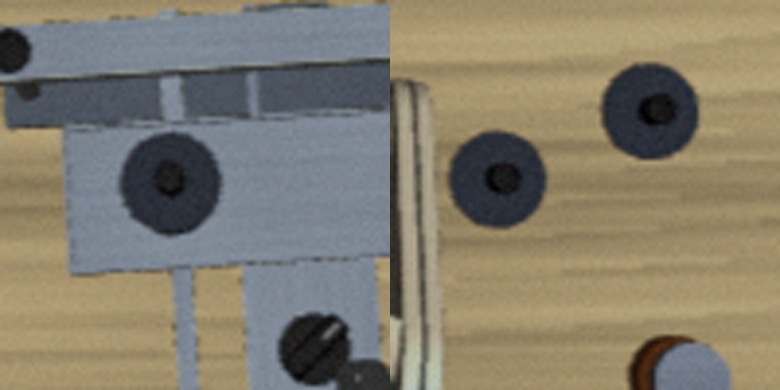

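The lid is centred on the left tin (crop 170,183), and lids B and C haven't moved. Next, lid B at (413.3, -247.8).

```bash
python3 jog.py '[[-1,39,0,0,0,0],[-1,39,0,0,0,0],[-1,39,20,0,0,0],[-1,39,20,0,0,0],[-1,38,20,0,0,0]]' 50; python3 jog.py '[[0,0,20,0,0,0],[0,0,20,0,0,0],[0,0,0,0,0,0],[0,0,0,0,0,0]]'
python3 - <<'E'
from h import *
print(rel(413.3,-247.8,32.5))
E
```

```text
t: 26.5
ee_pos: [415.7, -238.7, 125.2]
orientation: [3.14, 0.064, 0.004]
ft_force: [0.7, 1.0, 0.7]
width: 49.8
grasp_force: 0.0
t: 26.83
ee_pos: [414.8, -236.2, 84.6]
orientation: [-3.14, -0.064, 0.003]
ft_force: [0.0, -0.6, 0.9]
width: 50.5
grasp_force: 0.0
[-1.8 11.6 52.1]
```

```bash
python3 jog.py '[[-1.8,11.5,20,0,0,0],[0,0,20,0,0,0],[0,0,6,0,0,0],[0,0,0,0,0,0],[0,0,0,0,0,0]]'
python3 - <<'E'
from h import *
print(rel(413.3,-247.8,32.5))
E
```

```text
t: 27.25
ee_pos: [414.4, -247.7, 39.8]
orientation: [3.141, 0.065, 0.001]
ft_force: [0.8, -0.3, 0.1]
width: 49.8
grasp_force: 0.0
[-1.1  0.1  7.3]
```

```bash
python3 jog.py '[[-1,0,6.5,0,0,0],[0,0,0,0,0,0],[0,0,0,0,0,0]]'; python3 jog.py '[[0,0,0,0,0,0],[0,0,0,0,0,0],[0,0,0,0,0,0],[0,0,0,0,0,0],[0,0,0,0,0,0]]' 10; python3 jog.py '[[0,0,0,0,0,0],[0,0,0,0,0,0],[0,0,0,0,0,0]]'; python3 jog.py '[[0,0,-25,0,0,0],[0,0,-35,0,0,0],[0,0,-35,0,0,0],[0,0,-30,0,0,0],[0,0,0,0,0,0]]'; python3 jog.py '[[0,0,0,0,0,0]]'
python3 - <<'E'
from h import *
print(rel(572.2,-40.3,140))
E
```

```text
t: 27.5
ee_pos: [413.0, -247.9, 32.7]
orientation: [3.141, 0.065, 0.001]
ft_force: [-0.5, 0.1, 0.5]
width: 50.2
grasp_force: 0.0
t: 27.92
ee_pos: [412.9, -248.0, 32.3]
orientation: [3.141, 0.064, 0.0]
ft_force: [0.3, 0.5, -0.2]
width: 19.8
grasp_force: 0.5
t: 28.17
ee_pos: [412.9, -248.0, 32.3]
orientation: [3.141, 0.064, 0.0]
ft_force: [0.5, -0.1, 2.4]
width: 19.3
grasp_force: 30.0
t: 28.58
ee_pos: [415.5, -249.6, 162.2]
orientation: [3.136, 0.064, 0.012]
ft_force: [1.3, -0.7, -0.2]
width: 19.3
grasp_force: 30.0
t: 28.67
ee_pos: [413.7, -248.5, 158.6]
orientation: [3.139, 0.064, 0.005]
ft_force: [0.0, 0.5, -1.5]
width: 19.3
grasp_force: 30.0
[ 166.8 -201.6   18.7]
```

```bash
python3 jog.py '[[20,-24,0,0,0,0],[25,-31,0,0,0,0],[26,-31,0,0,0,0],[26,-31,0,0,0,0],[26,-31,0,0,0,0]]'; python3 jog.py '[[25,-31,0,0,0,0],[18,-22,0,0,0,0],[0,0,15,0,0,0],[0,0,0,0,0,0],[0,0,0,0,0,0]]'; python3 jog.py '[[0,0,0,0,0,0]]'
python3 - <<'E'
from h import *
print(rel(571.9,-40.3,107.3),get_obs()['orientation'])
E
```

```text
t: 29.08
ee_pos: [529.3, -93.2, 155.1]
orientation: [-3.14, -0.063, 0.005]
ft_force: [0.4, -0.7, -0.9]
width: 19.3
grasp_force: 30.0
t: 29.5
ee_pos: [568.4, -40.0, 139.7]
orientation: [-3.14, -0.065, 0.009]
ft_force: [-0.4, -0.9, 0.6]
width: 19.7
grasp_force: 30.0
t: 29.58
ee_pos: [569.2, -40.8, 141.1]
orientation: [-3.141, -0.063, 0.005]
ft_force: [-0.3, -0.6, -0.4]
width: 19.5
grasp_force: 30.0
[ 2.8 -0.4 33.8] [-3.14073777 -0.06304896  0.00450715]
```

```bash
python3 jog.py '[[1.5,0,10,0,0,0],[0,0,10,0,0,0],[0,0,2,0,0,0],[0,0,0,0,0,0],[0,0,0,0,0,0]]'; python3 jog.py '[[0,0,0,0,0,0]]'
python3 - <<'E'
from h import *
print(rel(571.9,-40.3,107.3))
E
```

```text
t: 30.0
ee_pos: [571.7, -40.6, 120.0]
orientation: [-3.141, -0.063, 0.001]
ft_force: [0.0, -0.9, -0.7]
width: 19.3
grasp_force: 30.0
t: 30.08
ee_pos: [572.1, -40.4, 120.4]
orientation: [3.141, 0.064, 0.0]
ft_force: [-0.5, 0.5, -0.7]
width: 19.1
grasp_force: 30.0
[-0.2 -0.2 13.1]
```

```bash
python3 jog.py '[[0,0,7,0,0,0],[0,0,0,0,0,0],[0,0,3,0,0,0],[0,0,0,0,0,0],[0,0,0,0,0,0]]'; python3 jog.py '[[0,0,1.5,0,0,0],[0,0,0,0,0,0],[0,0,0.8,0,0,0],[0,0,0,0,0,0],[0,0,0,0,0,0]]'
```

```text
t: 30.5
ee_pos: [571.9, -40.2, 110.1]
orientation: [-3.141, -0.064, 0.001]
ft_force: [-0.0, 0.4, -0.8]
width: 19.6
grasp_force: 30.0
t: 30.92
ee_pos: [572.0, -40.3, 107.9]
orientation: [3.141, 0.064, -0.0]
ft_force: [0.1, 0.1, -0.9]
width: 19.6
grasp_force: 30.0
```

```bash
python3 jog.py '[[0,0,0.7,0,0,0],[0,0,0,0,0,0],[0,0,0,0,0,0]]'; python3 jog.py '[[0,0,0,0,0,0],[0,0,0,0,0,0],[0,0,0,0,0,0]]' 45;python3 jog.py '[[0,0,-10,0,0,0],[0,0,-25,0,0,0],[0,0,-30,0,0,0],[-20,0,-10,0,0,0],[-40,0,0,0,0,0]]'; python3 jog.py '[[-40,0,0,0,0,0],[-40,0,0,0,0,0],[-40,0,0,0,0,0],[-40,0,0,0,0,0],[-20,0,0,0,0,0]]'
python3 - <<'E'
from lk import *
d=shot('top','top4'); s=shot('side','side4')
print(lid(d,303,206,75),lid(d,374,202,75))
a=cv2.resize(d['img'][160:260,260:410],(600,400),interpolation=cv2.INTER_CUBIC)
cv2.imwrite('pics/t4.png',cv2.cvtColor(a,cv2.COLOR_RGB2BGR)); print(rel(456.5,45,130))
for z in(66,):
  print(ray(d,339,251,70))
cv2.imwrite('pics/s4.png',cv2.resize(cv2.cvtColor(s['img'][180:340,170:370],cv2.COLOR_RGB2BGR),(700,560),interpolation=cv2.INTER_CUBIC))
E
```

```text
t: 31.17
ee_pos: [572.1, -40.3, 107.3]
orientation: [3.141, 0.064, 0.001]
ft_force: [0.3, -0.2, -0.9]
width: 19.2
grasp_force: 30.0
t: 31.42
ee_pos: [572.0, -40.3, 107.2]
orientation: [-3.141, -0.064, 0.0]
ft_force: [0.5, 0.6, -0.0]
width: 35.8
grasp_force: 0.0
t: 31.83
ee_pos: [517.4, -43.1, 186.4]
orientation: [3.14, 0.065, 0.017]
ft_force: [-0.1, 0.4, 0.2]
width: 44.8
grasp_force: 0.0
t: 32.25
ee_pos: [327.2, -49.6, 182.0]
orientation: [-3.14, -0.064, 0.005]
ft_force: [-0.1, -0.6, -0.0]
width: 44.8
grasp_force: 0.0
[(array([563.3, 139.1]), array([ 26,  26, 511], dtype=int32)), (array([562.6, 138.7]), array([ 9, 10, 61], dtype=int32))] [(array([571.5, -40.1]), array([ 26,  26, 526], dtype=int32)), (array([571.6, -40.1]), array([ 9,  9, 62], dtype=int32))]
[131.8 -89.6  52.2]
[450.92168732  49.79421026  70.        ]
```

View pics/t4.png

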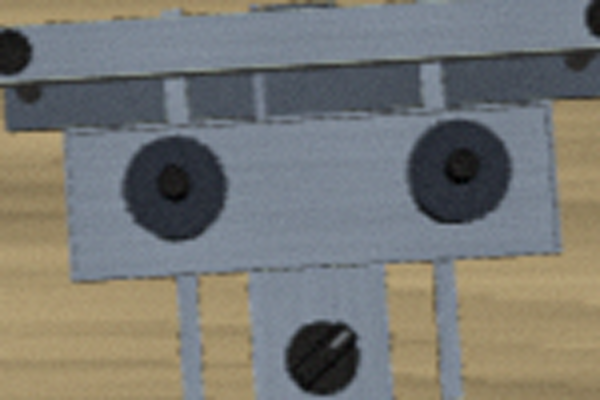

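View pics/s4.png

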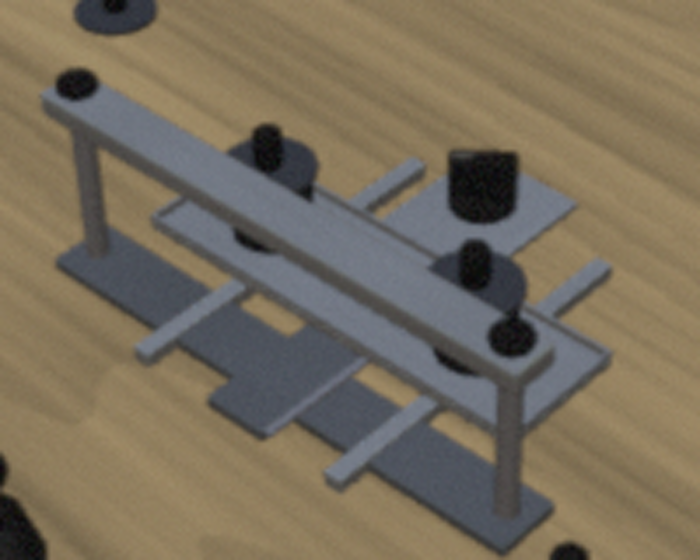

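Both lids sit level and centred on their tins: (175,188) and (460,170) in the top crop, level in the side crop. The knob is at about (455,45). Rotate to it, grip it and wind home.

```bash
python3 jog.py '[[32,-22,0,0,0,0],[33,-23,0,0,0,0],[33,-22,0,0,0,0],[34,-22,0,0,0,0],[0,0,0,0,0,0.11]]' 60;  python3 jog.py '[[0,0,0,0,0,0.11],[0,0,0,0,0,0.11],[0,0,0,0,0,0.11],[0,0,0,0,0,0.11],[0,0,0,0,0,0.11]]';  python3 jog.py '[[0,0,20,0,0,0.11],[0,0,20,0,0,0.115],[0,0,0,0,0,0],[0,0,0,0,0,0]]'
python3 - <<'E'
from h import *
print(rel(456.3,45,66));o=get_obs();R=Ro.from_rotvec(o['orientation']).as_matrix();print(np.arctan2(R[1,0],R[0,0]),o['qpos'].round(3))
E
```

```text
t: 32.77
ee_pos: [468.7, 47.8, 183.8]
orientation: [-3.138, 0.105, -0.013]
ft_force: [0.1, -0.0, 0.2]
width: 60.0
grasp_force: 0.0
t: 33.18
ee_pos: [462.1, 44.6, 182.8]
orientation: [-2.989, 0.965, -0.002]
ft_force: [-0.0, -0.1, 0.3]
width: 59.8
grasp_force: 0.0
t: 33.52
ee_pos: [460.9, 44.4, 142.1]
orientation: [2.868, -1.282, -0.002]
ft_force: [0.2, -0.2, 0.5]
width: 60.2
grasp_force: 0.0
[-3.5  3.  76.1]
-0.8406076156552561 [ 0.07   0.344  2.049 -0.     0.75   2.482]
```

```bash
python3 jog.py '[[-3.5,3,20,0,0,0],[0,0,25,0,0,0],[0,0,25,0,0,0],[0,0,6,0,0,0],[0,0,0,0,0,0]]';  python3 jog.py '[[0,0,0,0,0,0],[0,0,0,0,0,0],[0,0,0,0,0,0],[0,0,0,0,0,0],[0,0,0,0,0,0]]' 10;  python3 jog.py '[[0,0,0,0,0,0],[0,0,0,0,0,0],[0,0,0,0,0,0]]'
python3 - <<'E'
from h import *
o=get_obs();R=Ro.from_rotvec(o['orientation']).as_matrix();print(np.arctan2(R[1,0],R[0,0]),o['qpos'].round(3),o['moment'])
xa=np.arctan2(R[1,0],R[0,0]); th=.049
for i in range(33):
    p=xa+.12*(i+1) -.0; c=.12*20
    # world motion in tool axes before rotation: use mid angle before
    p=xa+.12*i; print(i,f"[{c*np.cos(th-p):.1f},{c*np.cos(th-p+np.pi/2):.1f},0,0,0,-0.12]",end=' ' if i%5<4 else '\n')
E
```

```text
t: 33.93
ee_pos: [455.9, 44.9, 65.9]
orientation: [2.867, -1.283, -0.003]
ft_force: [0.2, 0.5, 0.5]
width: 60.2
grasp_force: 0.0
t: 34.35
ee_pos: [456.4, 44.9, 67.0]
orientation: [-2.865, 1.286, -0.002]
ft_force: [-0.7, -0.0, 0.5]
width: 30.2
grasp_force: 0.0
t: 34.6
ee_pos: [458.8, 46.8, 66.9]
orientation: [-2.861, 1.286, -0.007]
ft_force: [7.4, 17.2, -5.1]
width: 16.1
grasp_force: 30.2
-0.8446647906153241 [0.074 0.487 2.086 0.004 0.562 2.486] [ 3.07364654 -0.70883865  0.5730358 ]
0 [1.5,-1.9,0,0,0,-0.12] 1 [1.7,-1.7,0,0,0,-0.12] 2 [1.9,-1.5,0,0,0,-0.12] 3 [2.1,-1.2,0,0,0,-0.12] 4 [2.2,-1.0,0,0,0,-0.12]
5 [2.3,-0.7,0,0,0,-0.12] 6 [2.4,-0.4,0,0,0,-0.12] 7 [2.4,-0.1,0,0,0,-0.12] 8 [2.4,0.2,0,0,0,-0.12] 9 [2.4,0.4,0,0,0,-0.12]
10 [2.3,0.7,0,0,0,-0.12] 11 [2.2,1.0,0,0,0,-0.12] 12 [2.1,1.2,0,0,0,-0.12] 13 [1.9,1.5,0,0,0,-0.12] 14 [1.7,1.7,0,0,0,-0.12]
15 [1.5,1.9,0,0,0,-0.12] 16 [1.2,2.1,0,0,0,-0.12] 17 [1.0,2.2,0,0,0,-0.12] 18 [0.7,2.3,0,0,0,-0.12] 19 [0.4,2.4,0,0,0,-0.12]
20 [0.2,2.4,0,0,0,-0.12] 21 [-0.1,2.4,0,0,0,-0.12] 22 [-0.4,2.4,0,0,0,-0.12] 23 [-0.7,2.3,0,0,0,-0.12] 24 [-1.0,2.2,0,0,0,-0.12]
25 [-1.2,2.1,0,0,0,-0.12] 26 [-1.5,1.9,0,0,0,-0.12] 27 [-1.7,1.7,0,0,0,-0.12] 28 [-1.9,1.5,0,0,0,-0.12] 29 [-2.0,1.3,0,0,0,-0.12]
30 [-2.2,1.0,0,0,0,-0.12] 31 [-2.3,0.7,0,0,0,-0.12] 32 [-2.4,0.5,0,0,0,-0.12]
```

```bash
python3 jog.py '[[1.5,-4.4,0,0,0,-0.12],[1.7,-1.7,0,0,0,-0.12],[1.9,-1.5,0,0,0,-0.12],[2.1,-1.2,0,0,0,-0.12],[2.2,-1,0,0,0,-0.12]]'; python3 jog.py '[[2.3,-0.7,0,0,0,-0.12],[2.4,-0.4,0,0,0,-0.12],[2.4,-0.1,0,0,0,-0.12],[2.4,0.2,0,0,0,-0.12],[2.4,0.4,0,0,0,-0.12]]'
python3 - <<'E'
from h import *
o=get_obs();R=Ro.from_rotvec(o['orientation']).as_matrix();print(np.arctan2(R[1,0],R[0,0]),o['qpos'].round(3),o['moment'])
E
```

```text
t: 35.02
ee_pos: [470.3, 47.3, 66.7]
orientation: [-3.119, 0.374, -0.001]
ft_force: [-0.9, 0.2, 4.4]
width: 15.9
grasp_force: 30.0
t: 35.43
ee_pos: [482.3, 47.5, 66.8]
orientation: [3.09, 0.564, 0.001]
ft_force: [-0.3, -2.4, 4.2]
width: 16.2
grasp_force: 30.0
0.361240739109935 [ 0.074  0.511  2.033 -0.     0.598  1.284] [-0.5268105   0.17546861 -0.23234298]
```

```bash
python3 jog.py '[[2.3,0.7,0,0,0,-0.12],[2.2,1,0,0,0,-0.12],[2.1,1.2,0,0,0,-0.12],[1.9,1.5,0,0,0,-0.12],[1.7,1.7,0,0,0,-0.12]]'; python3 jog.py '[[1.5,1.9,0,0,0,-0.12],[1.2,2.1,0,0,0,-0.12],[1,2.2,0,0,0,-0.12],[0.7,2.3,0,0,0,-0.12],[0.4,2.4,0,0,0,-0.12]]'
python3 - <<'E'
from h import *
o=get_obs();R=Ro.from_rotvec(o['orientation']).as_matrix();print(np.arctan2(R[1,0],R[0,0]),o['qpos'].round(3),o['moment'])
E
```

```text
t: 35.85
ee_pos: [494.6, 47.9, 66.8]
orientation: [2.785, 1.452, 0.001]
ft_force: [0.5, -5.5, 4.3]
width: 15.8
grasp_force: 30.0
t: 36.27
ee_pos: [507.0, 48.3, 66.8]
orientation: [2.231, 2.21, 0.001]
ft_force: [2.4, -4.9, 2.1]
width: 15.9
grasp_force: 30.0
1.5612770346718685 [ 7.20e-02  5.33e-01  1.98e+00 -1.00e-03  6.27e-01  8.20e-02] [-0.81833431 -0.13565116 -0.28049271]
```

```bash
python3 jog.py '[[0.2,2.4,0,0,0,-0.12],[-0.1,2.4,0,0,0,-0.12],[-0.4,2.4,0,0,0,-0.12],[-0.7,2.3,0,0,0,-0.12],[-1,2.2,0,0,0,-0.12]]'; python3 jog.py '[[-1.2,2.1,0,0,0,-0.12],[-1.5,1.9,0,0,0,-0.12],[-1.7,1.7,0,0,0,-0.12],[-1.9,1.5,0,0,0,-0.12],[-2,1.3,0,0,0,-0.12]]'
python3 - <<'E'
from h import *
o=get_obs();R=Ro.from_rotvec(o['orientation']).as_matrix();print(np.arctan2(R[1,0],R[0,0]),o['qpos'].round(3),o['moment'])
E
```

```text
t: 36.68
ee_pos: [519.3, 49.0, 66.8]
orientation: [1.478, 2.77, 0.001]
ft_force: [2.8, -4.7, 1.7]
width: 15.9
grasp_force: 30.0
t: 37.1
ee_pos: [531.5, 49.9, 66.8]
orientation: [0.594, 3.082, 0.001]
ft_force: [2.6, -1.9, 0.6]
width: 15.8
grasp_force: 30.0
2.760932592373172 [ 0.071  0.557  1.926 -0.     0.656 -1.118] [-0.46282828 -0.37830566 -0.3211164 ]
```

```bash
python3 jog.py '[[-2.2,1,0,0,0,-0.12],[-2.3,0.7,0,0,0,-0.12],[-2.4,0.5,0,0,0,-0.12],[-1.4,0.1,0,0,0,-0.07],[0,0,0,0,0,0]]'; python3 jog.py '[[0,0,0,0,0,-0.04],[0,0,0,0,0,0],[0,0,0,0,0,0]]';python3 - <<'E'
from h import *
o=get_obs();R=Ro.from_rotvec(o['orientation']).as_matrix();print(np.arctan2(R[1,0],R[0,0]),o['qpos'].round(3),o['moment'])
E
```

```text
t: 37.52
ee_pos: [540.2, 50.6, 66.8]
orientation: [-0.073, 3.138, 0.0]
ft_force: [3.3, -0.6, 0.6]
width: 15.8
grasp_force: 30.0
t: 37.77
ee_pos: [540.1, 50.6, 66.8]
orientation: [-0.126, 3.136, 0.0]
ft_force: [5.7, -1.1, 1.2]
width: 15.9
grasp_force: 30.4
-3.06101115214732 [ 0.071  0.565  1.907  0.     0.666 -1.58 ] [-0.2184368  -0.78509668 -0.67677591]
```

```bash
python3 jog.py '[[0,0,0,0,0,0],[0,0,0,0,0,0],[0,0,0,0,0,0],[0,0,0,0,0,0]]' 50; python3 jog.py '[[0,0,-25,0,0,0],[0,0,-35,0,0,0],[0,0,-35,0,0,0],[20,0,-30,0,0,0],[40,0,0,0,0,0]]'; python3 jog.py '[[40,0,0,0,0,0],[40,0,0,0,0,0],[40,0,0,0,0,0],[30,0,0,0,0,0],[0,0,0,0,0,0]]'
python3 - <<'E'
from lk import *
d=shot('top','top5'); s=shot('side','side5')
a=cv2.resize(d['img'][140:260,240:430],(633,400),interpolation=cv2.INTER_CUBIC)
cv2.imwrite('pics/t5.png',cv2.cvtColor(a,cv2.COLOR_RGB2BGR))
cv2.imwrite('pics/s5.png',cv2.resize(cv2.cvtColor(s['img'][180:340,170:370],cv2.COLOR_RGB2BGR),(700,560),interpolation=cv2.INTER_CUBIC))
E
```

```text
t: 38.1
ee_pos: [537.8, 50.6, 65.8]
orientation: [0.132, -3.137, 0.0]
ft_force: [-0.3, 0.7, 0.3]
width: 38.9
grasp_force: 0.0
t: 38.52
ee_pos: [485.0, 46.0, 196.7]
orientation: [-0.132, 3.126, 0.0]
ft_force: [0.3, -1.0, 0.6]
width: 50.0
grasp_force: 0.0
t: 38.93
ee_pos: [322.1, 32.5, 190.0]
orientation: [0.132, -3.132, 0.0]
ft_force: [-1.0, -1.1, -0.9]
width: 50.2
grasp_force: 0.0
```

View pics/t5.png

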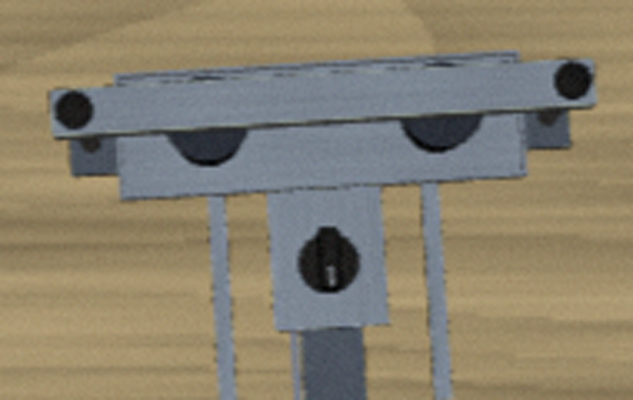

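View pics/s5.png

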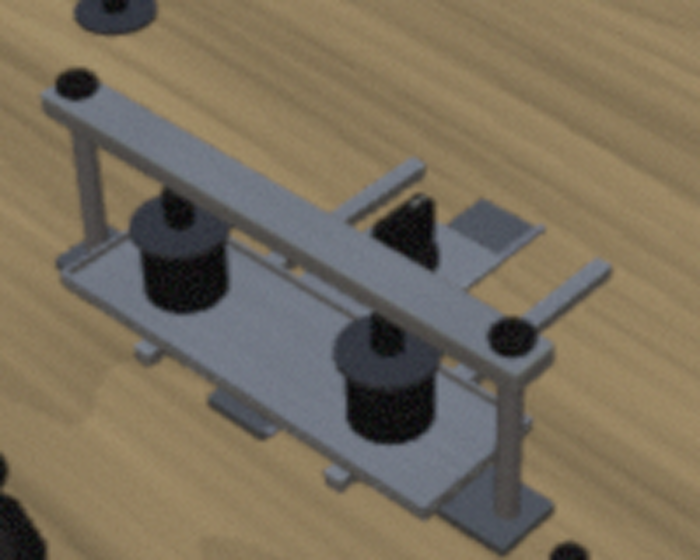

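The tray is home under the bar with the knob bar along the stage's x axis (top crop 328,260). Both tins stand with their lids level (side crop 180,225 and 388,345).

```bash
python3 -c "
from workcell import ctrl, workorder, get_image, get_obs
print(workorder.close_job())"
```

```text
the job is handed in; nothing more can be done
None
```

I wound the tray out, stood both tins on it with lids seated, wound it home by the knob and handed the job in; the last pictures show the tray home with both tins upright and lidded, but handing in returned no verdict.

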